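# Sort the gas canisters by weight

### The job

The two gas canisters of the sparkling-water maker look alike, and each may be full or spent: lift each one just clear and feel its weight. Press every full (heavy) canister fully home in a sleeve of the wooden holder, and stand every spent (light) one upright in the blue tray. Keep the canisters low (never 15 cm above the worktop) and upright, never drop them or press them with more than about 25 N, and leave the mug, the glass and the salt shaker alone.

Things in the scene. Friction and masses are not known exactly. Their poses are not given: they have to be found in the camera images.
- canister_1: sealed gas canister: aluminium cylinder 44 mm wide, 82 mm tall, blue band near the foot, then a rounded shoulder and a black cap 23 mm wide; 106 mm tall in all. Origin: centre of its underside, z up. Starts upright on the worktop. Full (3.5 to 4.8 N) or spent (1.1 to 1.7 N), told only by weight; both may be full, both spent, or one of each
- canister_2: second canister, looks just like canister_1; same size, origin and possible weights
- holder: fixed light wooden block on a dark base, 80 x 176 x 45 mm high, two upright round sleeves 47 mm wide, mouths chamfered 3 mm, at y = +45 and -45 mm of its frame. Origin: centre of its underside, z up. In each slides a stiff seat with a black rubber cushion (2.5 N/mm), its top 25 to 28 mm above the underside: it bears a canister, yields to 10 N in all, stays put, stops at 16 mm: fully home
- seat_a_home (a point): centre of a canister's underside when it is fully home (cushion unloaded; 1 to 2 mm lower under a full canister) in the sleeve at holder y = +45 mm; 16 mm above the holder's underside, axes as the holder
- seat_b_home (a point): the same for the sleeve at holder y = -45 mm
- seat_a (a joint): how far the rubber seat in the sleeve at holder y = +45 mm has been pushed down, m: 0 top, 0.012 at the stop (fully home); starts between 0 and 0.003
- seat_b (a joint): the same for the sleeve at holder y = -45 mm
- return_tray: fixed blue open tray, 96 x 180 x 24 mm high, walls and floor 4 mm. Origin: centre of its underside, z up, y along its length; two canisters stand in it side by side, e.g. at y = +45 and -45 mm
- mug_a: striped mug, 80 x 114 x 89 mm, loose; origin centre of its underside; bystander
- tea_glass: clear drinking glass, 83 mm wide, 105 mm tall, loose; origin centre of its underside; bystander
- salt_shaker: salt shaker with a grey top, 44 mm wide, 90 mm tall, loose; origin centre of its underside; bystander
Not all that is in view belongs to the job. Leave any yellow look-alike of the canister_2 alone.

How it is judged:
On the way:
1. a canister is lifted just clear and held a moment (((height (world z) of canister_1 above 0.003 m and contact force between canister_1 and the fingers above 1 N) or (height (world z) of canister_2 above 0.003 m and contact force between canister_2 and the fingers above 1 N))), for 0.2 s.
At the end, for the whole second after the job is handed in: every full canister stands released in a sleeve of the holder, pressed home (its seat within 2.5 mm of the stop), and every spent canister stands released and upright on the floor of the blue tray (((linear speed of canister_1 below 0.02 m/s and angle between canister_1's own z axis and vertical below 0.12 rad and contact force between canister_1 and the fingers below 0.05 N and ((horizontal distance between canister_1 and seat_a_home below 0.005 m and value of joint seat_a above 0.0095 m) or (horizontal distance between canister_1 and seat_b_home below 0.005 m and value of joint seat_b above 0.0095 m)) and z of canister_1 in the frame of seat_a_home below 0.004 m and contact force between canister_1 and holder above 2.6 N) or (linear speed of canister_1 below 0.02 m/s and angle between canister_1's own z axis and vertical below 0.12 rad and contact force between canister_1 and the fingers below 0.05 N and z of canister_1 in the frame of return_tray below 0.008 m and x of canister_1 in the frame of return_tray between -0.035 and 0.035 m and y of canister_1 in the frame of return_tray between -0.075 and 0.075 m and contact force between canister_1 and return_tray between 0.5 and 2.6 N)) and ((linear speed of canister_2 below 0.02 m/s and angle between canister_2's own z axis and vertical below 0.12 rad and contact force between canister_2 and the fingers below 0.05 N and ((horizontal distance between canister_2 and seat_a_home below 0.005 m and value of joint seat_a above 0.0095 m) or (horizontal distance between canister_2 and seat_b_home below 0.005 m and value of joint seat_b above 0.0095 m)) and z of canister_2 in the frame of seat_a_home below 0.004 m and contact force between canister_2 and holder above 2.6 N) or (linear speed of canister_2 below 0.02 m/s and angle between canister_2's own z axis and vertical below 0.12 rad and contact force between canister_2 and the fingers below 0.05 N and z of canister_2 in the frame of return_tray below 0.008 m and x of canister_2 in the frame of return_tray between -0.035 and 0.035 m and y of canister_2 in the frame of return_tray between -0.075 and 0.075 m and contact force between canister_2 and return_tray between 0.5 and 2.6 N))); the robot touches nothing.
It fails at once if a canister was raised 15 cm or more above the worktop (height (world z) of any of canister_1, canister_2 above 0.15 m).
It fails at once if a canister was tipped by more than 0.5 rad (angle between any of canister_1, canister_2's own z axis and vertical above 0.5 rad).
It fails at once if a canister was dropped on, or pressed against, the holder or the tray with more than 35 N (contact force between any of canister_1, canister_2 and holder above 35 N or contact force between any of canister_1, canister_2 and return_tray above 35 N).
It fails at once if a bystander was moved by more than 30 mm (distance of any of mug_a, tea_glass, salt_shaker from where it was at the start of the episode above 0.03 m).
It also fails if it takes over 58 s, if anything falls off the work surface, if the arm or the gripper's body presses on something with over 40 N, if the wrist force passes 120 N, or if a joint passes its speed limit or range.

### The arm

A 7-joint arm with a two-finger parallel gripper is mounted at the origin on a cart in front of the work surface, level with it; the furniture and walls round the work are solid. World frame = base frame: x ahead of the robot, y to its left, z up, the work surface at z = 0. Lengths are in m, angles in rad, forces in N, time in s.
With the tool pointing down it reaches from about 0.425 to 0.875 m from the base axis. Payload 8.4 kg.
Tool frame: the origin (TCP) lies between the finger pads; the fingertips stand manip.tip_reach ahead of it and the grasp point (between the pads) lies 6 mm ahead of it (manip.tip_reach is the distance from the TCP to the fingertips, in m); z points along the fingers, y is the line along which they close (so a half turn about z gives the same grasp; the last joint's range is limited). The gripper opens to 87 mm and grips with 3 to 60 N. Pads are 19 mm wide; open, the fingers measure 117 mm over their backs; the gripper's body (75 mm by 190 mm) begins 51 mm behind the grasp point.
Start: joints at [1.242, 0.333, 0.04, 1.465, -0.013, 1.343, -0.059], TCP at [0.148, -0.633, 0.248] pointing down, gripper open.
Joint ranges: [-2.58, 2.58], [-0.38, 2.09], [-1.3, 1.39], [0.25, 2.4], [-1.5, 4.64], [0.08, 2.09], [-2.65, 2.65]. Speed limits (rad/s): [2.22, 2.22, 2.79, 2.79, 3.14, 3.14, 3.14].

### API

Orientations are given as a 3x3 rotation matrix whose columns are the frame's x, y, z axes.
In Python, from cell import monitor, viewer, manip gives the robot as it stands.
- The arm moves only by the tool play_rows, never from a script. Its argument "moves" is a list of rows, each a list of 3 entries, a list of its own where there are three numbers: the turn, a rotation vector about the tool's x, y, z in units of 6 degrees (1.0 is 6 degrees), then the shift along the tool's x, y, z in units of 30 mm (1.0 is 30 mm), then the finger opening in mm, from 0 to 87. In form: [[[rx, ry, rz], [x, y, z], gripper], ...]. A call has 1 to 10 rows; each row is the pose to reach, as a shift and turn from the pose commanded when the call began, along the tool's axes at that moment; what a row does not reach only later rows make up. A row lasts 1/12 s, in which the tool goes at most 41.7 mm and 7.16 degrees, less where a joint would pass 70% of its speed; a pose out of reach is approached as far as the arm can. A call with a gripper value outside its range is refused whole. The fingers move at their own pace and stop on an object; "grip_force" is the grip in N (left out, the last holds). Time passes only in rows, so rows that repeat a pose let the fingers close. It gives the time, the measured TCP pose, the force, the opening and the grip force at its end, in the units of the state.
- monitor.get_state(): the state, without advancing time (a new reading comes with each control period).
- viewer.snapshot(name): name is "side" or "top"; returns the picture (480x640x3 uint8, red, green, blue); there is no depth.
- viewer.calibration(name): a dict with "fx", "fy", "cx", "cy" (pixels), "rvec" (rotation vector, rad) and "tvec" (3), from world to camera coordinates, as OpenCV has them. Camera axes: x right, y down, z forward; pixel columns grow to the right and rows downward; lengths in m; the calibration is good to about 2 mm. A picture is of the moment at which its call begins. calibration takes no time and is no camera call.
- manip.job_done(): hands the job in; it is judged then, once.
The state is a dict: "time_s": time; "joint_positions": joint angles; "qd": joint speeds; "joint_torque": joint torques, N m; "position": TCP position; "orientation": TCP orientation; "wrist_force": force on the tool from outside, world axes, zero at the start; "wrist_torque": the same for the moment, N m; "width": opening from 0.0 (shut) to 1.0 (fully open); "grasp_force": force on a finger pad.
Only numpy, scipy, OpenCV 4.12 (cv2) and the standard library are available. Lean on these libraries where they do the work, as an engineer would, in place of code of your own. Each camera call takes 0.05 s, during which the arm holds its last target. There are 200 camera calls.

## Working session

There is one attempt and no reset: what is moved stays moved. The work goes in short steps, Python scripts to look and compute and a tool call to move; the robot and the scene stay as the last step left them, time stands still between calls to the robot, and variables do not carry over. Pictures are saved under pics/ and viewed, at most 10 in all, crops included, and the job is handed in when it is done.

Besides the shell and the picture viewer there is one more tool, called after ">>>" by a JSON object that holds its "api" and its "payload". play_rows: Moves the arm, as the interface text tells. Its arguments: {"type":"object","properties":{"moves":{"type":"array","items":{"type":"array"}},"grip_force":{"type":"number"}},"required":["moves"]}

```bash
mkdir -p pics; ls
python3 - <<'E'
from cell import monitor, viewer, manip
import cv2,json
for n in("side","top"):
    cv2.imwrite(f"pics/{n}0.png",viewer.snapshot(n)[:,:,::-1]); print(viewer.calibration(n))
print(manip.tip_reach, monitor.get_state())
E
```

```text
pics
{'fx': 547.8319218521153, 'fy': 547.8319218521153, 'cx': 308.07368103593274, 'cy': 243.55717307806165, 'rvec': array([ 2.13773204, -0.38680442,  0.18686486]), 'tvec': array([-0.52775163,  0.10754369,  1.23555716])}
{'fx': 467.1565978351426, 'fy': 467.1565978351426, 'cx': 324.73127520231554, 'cy': 237.51724628068416, 'rvec': array([ 2.10895332, -2.09947976,  0.23498823]), 'tvec': array([-0.11250844,  0.53732897,  1.3580675 ])}
0.025 {'time_s': 0.1, 'joint_positions': array([ 1.24181732,  0.33384179,  0.03985245,  1.46616838, -0.01337619,
        1.34332111, -0.05849422]), 'qd': array([-0.00023049, -0.00274516,  0.00129195, -0.00180309,  0.00060841,
       -0.00030953,  0.00064526]), 'joint_torque': array([ 4.32342582e-03, -6.57813549e+01,  1.33998916e+00, -4.04703927e+01,
       -5.97974192e-02,  4.11019544e-02,  1.41029873e-04]), 'position': array([ 0.14793849, -0.63254052,  0.24675399]), 'orientation': array([[ 9.73713206e-01,  2.27777069e-01, -4.46038775e-04],
       [ 2.27777477e-01, -9.73712201e-01,  1.40405789e-03],
       [-1.14501207e-04, -1.46874729e-03, -9.99998915e-01]]), 'wrist_force': array([-0.67294635,  0.1135124 , -0.08172613]), 'wrist_torque': array([ 0.0157965 ,  0.01960282, -0.0013186 ]), 'grasp_force': 0.0, 'width': 0.995809521239492}
```

View pics/top0.png

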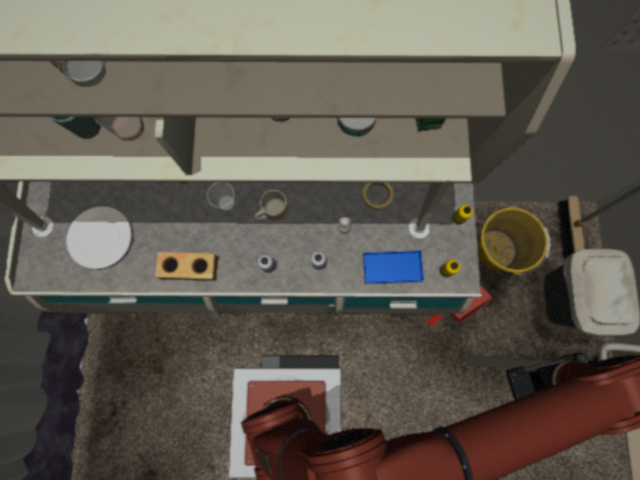

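View pics/side0.png

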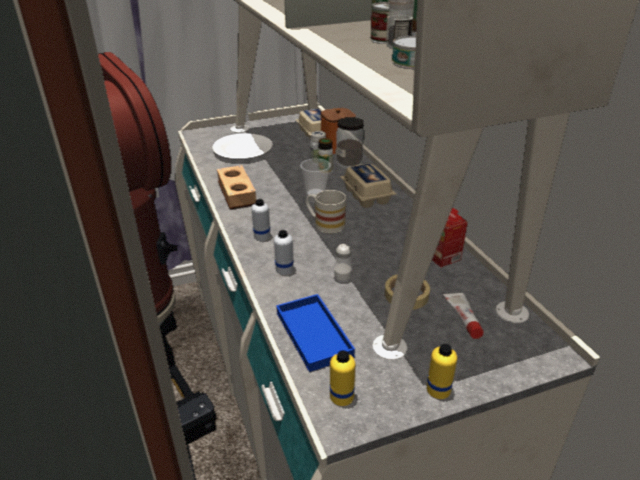

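Top: holder (186,265), its bores at (171,265) and (200,266); canister caps (266,262) and (319,258); tray (393,267); glass, mug and shaker lie behind. The yellow look-alikes are at (452,268) and (464,213). Side: caps (260,204) and (283,235), holder (236,187), tray (315,330); a shelf hangs over the back of the counter.

```bash
cat > h.py <<'E'
import numpy as np, cv2
from cell import monitor, viewer, manip
def cam(n):
    c=viewer.calibration(n); K=np.array([[c['fx'],0,c['cx']],[0,c['fy'],c['cy']],[0,0,1]])
    R=cv2.Rodrigues(c['rvec'])[0]; return K,R,c['tvec']
def ray(n,uv,z):
    K,R,t=cam(n); o=-R.T@t; d=R.T@np.linalg.solve(K,[uv[0],uv[1],1]); return (o+d*(z-o[2])/d[2])
def proj(n,P):
    K,R,t=cam(n); p=K@(R@np.asarray(P,float)+t); return p[:2]/p[2]
def tri(u1,u2):
    P=[];
    for n in("side","top"):
        K,R,t=cam(n);P.append(K@np.c_[R,t])
    X=cv2.triangulatePoints(P[0],P[1],np.array(u1,float),np.array(u2,float));return (X[:3]/X[3]).ravel()
def blobs(m,roi,amin=15):
    x0,y0,x1,y1=roi; k=np.zeros_like(m,np.uint8);k[y0:y1,x0:x1]=m[y0:y1,x0:x1]
    n,l,s,c=cv2.connectedComponentsWithStats(k.astype(np.uint8)); return [(c[i].round(1),s[i].tolist()) for i in range(1,n) if s[i][4]>=amin]
E
python3 - <<'E'
from h import *
for n in("side","top"):
    K,R,t=cam(n);print(n,"cam pos",(-R.T@t).round(3))
T=cv2.imread("pics/top0.png");S=cv2.imread("pics/side0.png")
for nm,I,rois in(("top",T,dict(hold=(150,245,225,285),c=(250,245,335,275))),("side",S,dict(hold=(210,160,260,210),c=(245,195,300,245)))):
    g=I.max(2)
    for k,r in rois.items():
        for th in(50,70):
            print(nm,k,th,[(c.tolist(),s,ray(nm,c,.106 if k=='c' else .045).round(4).tolist()) for c,s in blobs(g<th,r,8)])
h=cv2.cvtColor(T,cv2.COLOR_BGR2HSV); m=((h[...,0]>100)&(h[...,0]<130)&(h[...,1]>150)).astype(np.uint8)
m[:, :340]=0
c=max(cv2.findContours(m,0,2)[0],key=cv2.contourArea);r=cv2.minAreaRect(c);print("tray",r,ray("top",r[0],.02))
b=cv2.boxPoints(r);print(np.array([ray("top",p,.024) for p in b]).round(3))
m=((h[...,0]>8)&(h[...,0]<25)&(h[...,1]>100)&(h[...,2]>120)).astype(np.uint8);m[:,:140]=0;m[:,230:]=0;m[:240]=0;m[290:]=0
c=max(cv2.findContours(m,0,2)[0],key=cv2.contourArea);r=cv2.minAreaRect(c);print("hold",r,ray("top",r[0],.045))
print(np.array([ray("top",p,.045) for p in cv2.boxPoints(r)]).round(3))
for n,I,rects in(("top",T,[(150,240,100,60),(250,240,100,50)]),("side",S,[(210,155,100,60),(240,190,70,90)])):
    cs=[cv2.resize(I[y:y+hh,x:x+w],(w*4,hh*4),interpolation=cv2.INTER_NEAREST) for x,y,w,hh in rects]
    H=max(q.shape[0] for q in cs);o=np.hstack([cv2.copyMakeBorder(q,0,H-q.shape[0],0,0,0) for q in cs]);cv2.imwrite(f"pics/z_{n}.png",o);print(o.shape)
for nm,uv in (("glass",(222,205)),("mug",(272,213)),("salt",(345,228)),("shelf front",(300,182)),("post",(420,230))): print(nm,ray("top",uv,.02).round(3))
print("shelf edge", [tri(a,b) for a,b in [((413,128),(470,182))]])
E
```

```text
side cam pos [ 0.174 -1.089  0.775]
top cam pos [ 0.226 -0.11   1.443]
top hold 50 [([170.2, 264.7], [165, 259, 12, 12, 109], [0.4547, 0.3574, 0.045]), ([199.7, 265.7], [194, 260, 12, 12, 110], [0.452, 0.2679, 0.045])]
top hold 70 [([215.3, 267.0], [214, 256, 4, 24, 47], [0.4483, 0.2205, 0.045]), ([170.0, 264.6], [164, 258, 13, 14, 135], [0.455, 0.358, 0.045]), ([199.6, 265.6], [194, 260, 13, 13, 131], [0.4523, 0.2682, 0.045])]
top c 50 []
top c 70 [([318.0, 257.0], [316, 255, 5, 5, 21], [0.4693, -0.0908, 0.106]), ([264.1, 260.3], [262, 258, 5, 6, 24], [0.4588, 0.0656, 0.106]), ([271.6, 267.0], [265, 261, 11, 11, 45], [0.4393, 0.0432, 0.106]), ([321.4, 266.4], [317, 264, 9, 5, 20], [0.4417, -0.1008, 0.106])]
side hold 50 [([257.7, 202.0], [256, 200, 4, 5, 18], [0.478, 0.1617, 0.045]), ([246.2, 205.3], [241, 204, 11, 3, 14], [0.4447, 0.1559, 0.045]), ([235.1, 207.3], [231, 206, 9, 3, 13], [0.4146, 0.1564, 0.045])]
side hold 70 [([257.3, 202.1], [255, 199, 5, 7, 26], [0.4769, 0.1616, 0.045]), ([240.8, 206.1], [230, 204, 22, 5, 45], [0.4303, 0.157, 0.045])]
side c 50 [([259.1, 202.2], [
[... 378 characters left out ...]
])]
tray ((392.8841552734375, 266.6046142578125), (30.13590431213379, 57.75381851196289), 87.70938873291016) [ 0.4559652  -0.32041121  0.02      ]
[[ 0.498 -0.23   0.024]
 [ 0.506 -0.409  0.024]
 [ 0.413 -0.409  0.024]
 [ 0.405 -0.232  0.024]]
hold ((184.90621948242188, 265.0633239746094), (57.63793182373047, 25.228107452392578), 1.5074357986450195) [0.45377226 0.31278947 0.045     ]
[[0.417 0.398 0.045]
 [0.495 0.402 0.045]
 [0.491 0.227 0.045]
 [0.413 0.224 0.045]]
(240, 800, 3)
(360, 680, 3)
glass [0.651 0.216 0.02 ]
mug [0.626 0.057 0.02 ]
salt [ 0.578 -0.174  0.02 ]
shelf front [ 0.729 -0.03   0.02 ]
post [ 0.572 -0.409  0.02 ]
shelf edge [array([ 0.57384736, -0.43033235,  0.46447128])]
```

View pics/z_top.png

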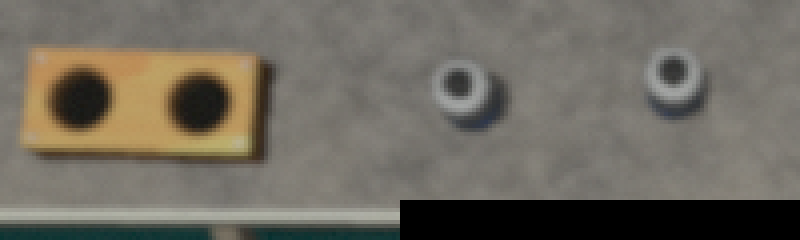

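View pics/z_side.png

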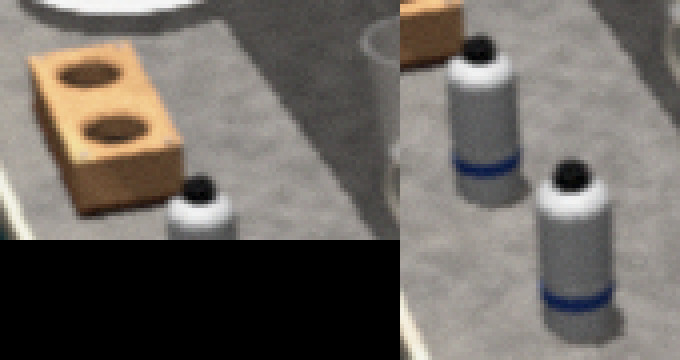

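Crops show clean cap discs (top view, 264.1,260.3 and 318,257) and two open bores. Cross-check with the side view, then go to the right canister.

```bash
cat >> h.py <<'E'
def go(p,yaw=0.0,grasp=True):
    """units for a row taking the grasp point (6 mm ahead of TCP) to p, tool down, x axis at yaw"""
    from scipy.spatial.transform import Rotation as Ro
    s=monitor.get_state(); R=s['orientation']; q=s['position']
    c,si=np.cos(yaw),np.sin(yaw); G=np.array([[c,si,0],[si,-c,0],[0,0,-1.]])
    t=np.array(p,float)+[0,0,.006 if grasp else 0]
    print("turn",(np.degrees(Ro.from_matrix(R.T@G).as_rotvec())/6).round(2).tolist(),"shift",((R.T@(t-q))/.03).round(2).tolist())
E
python3 - <<'E'
from h import *
print([tri(a,b).round(4) for a,b in (((259,202.2),(264.1,260.3)),((282.5,233.6),(318,257)))])
print([ray("side",u,.1).round(4) for u in((259,202.2),(282.5,233.6))])
S=cv2.imread("pics/side0.png");
h=cv2.cvtColor(S,cv2.COLOR_BGR2HSV);
for r in((240,195,280,240),(265,228,300,275)):
    print([(c,s) for c,s in blobs((h[...,0]>100)&(h[...,0]<130)&(h[...,1]>110),r)])
go((.468,-.091,.20))
E
```

```text
[array([0.459 , 0.0666, 0.0994]), array([ 0.4695, -0.0905,  0.0993])]
[array([0.4579, 0.0654, 0.1   ]), array([ 0.4684, -0.0916,  0.1   ])]
[(array([261.2, 231.6]), [254, 229, 15, 5, 42])]
[(array([283.7, 265.2]), [276, 262, 17, 6, 49])]
turn [-0.01, 0.0, 2.19] shift [14.5, -15.14, 1.38]
```

>>> {"api": "play_rows", "payload": {"moves": [[[0, 0, 2.2], [14.5, -15.14, 1.3], 70], [[0, 0, 2.2], [14.5, -15.14, 1.3], 70], [[0, 0, 2.2], [14.5, -15.14, 1.3], 70], [[0, 0, 2.2], [14.5, -15.14, 1.3], 70], [[0, 0, 2.2], [14.5, -15.14, 1.3], 70], [[0, 0, 2.2], [14.5, -15.14, 1.3], 70], [[0, 0, 2.2], [14.5, -15.14, 1.3], 70], [[0, 0, 2.2], [14.5, -15.14, 1.3], 70], [[0, 0, 2.2], [14.5, -15.14, 1.3], 70], [[0, 0, 2.2], [14.5, -15.14, 1.3], 70]]}}

```text
time_s: 0.93
position: [0.3601, -0.2729, 0.2216]
orientation: [[1.0, -0.001, -0.0], [-0.001, -1.0, -0.0], [-0.0, 0.0, -1.0]]
wrist_force: [1.3, -1.2, 0.3]
width: 0.805
grasp_force: 0.0
```

Run:
```python
from h import *
s=monitor.get_state();print(s['joint_positions'].round(2),s['position'],s['wrist_force'],s['width'])
go((.469,-.091,.20))
```

```text
[ 0.82 -0.04 -0.26  1.95 -0.01  1.24 -1.01] [ 0.36008257 -0.27293156  0.22157073] [ 1.28447411 -1.21877729  0.2666235 ] 0.8046579287051187
turn [0.0, 0.0, -0.01] shift [3.63, -6.07, 0.52]
```

>>> {"api": "play_rows", "payload": {"moves": [[[0, 0, 0], [3.63, -6.07, 0.52], 70], [[0, 0, 0], [3.63, -6.07, 0.52], 70], [[0, 0, 0], [3.63, -6.07, 0.52], 70], [[0, 0, 0], [3.63, -6.07, 0.52], 70], [[0, 0, 0], [3.63, -6.07, 0.52], 70], [[0, 0, 0], [3.63, -6.07, 0.52], 70], [[0, 0, 0], [3.63, -6.07, 0.52], 70], [[0, 0, 0], [3.63, -6.07, 0.52], 70]]}}

```text
time_s: 1.6
position: [0.4684, -0.0931, 0.2058]
orientation: [[1.0, 0.0, -0.001], [0.0, -1.0, -0.0], [-0.001, 0.0, -1.0]]
wrist_force: [-0.8, 0.0, 0.0]
width: 0.807
grasp_force: 0.0
```

Run:
```python
from h import *
s=monitor.get_state();print(s['joint_positions'].round(2),s['position'],s['wrist_force'],s['width'])
go((.469,-.091,.062))
```

```text
[ 0.59  0.04 -0.5   1.9   0.02  1.2  -1.48] [ 0.46836235 -0.09311118  0.20581623] [-0.75103317  0.00970158  0.01298169] 0.8071378643009807
turn [0.0, 0.01, 0.0] shift [0.03, -0.07, 4.59]
```

>>> {"api": "play_rows", "payload": {"moves": [[[0, 0, 0], [0, -0.07, 1.3], 70], [[0, 0, 0], [0, -0.07, 2.6], 70], [[0, 0, 0], [0, -0.07, 3.8], 70], [[0, 0, 0], [0, -0.07, 4.59], 70], [[0, 0, 0], [0, -0.07, 4.59], 70], [[0, 0, 0], [0, -0.07, 4.59], 40], [[0, 0, 0], [0, -0.07, 4.59], 40], [[0, 0, 0], [0, -0.07, 4.59], 40], [[0, 0, 0], [0, -0.07, 4.59], 40], [[0, 0, 0], [0, -0.07, 4.59], 40]], "grip_force": 30}}

```text
time_s: 2.43
position: [0.4695, -0.0912, 0.0698]
orientation: [[1.0, -0.001, 0.002], [-0.001, -1.0, -0.001], [0.002, 0.001, -1.0]]
wrist_force: [0.0, -0.1, -0.9]
width: 0.518
grasp_force: 0.0
```

>>> {"api": "play_rows", "payload": {"moves": [[[0, 0, 0], [0, 0, 0], 40], [[0, 0, 0], [0, 0, 0], 40], [[0, 0, 0], [0, 0, 0], 40], [[0, 0, 0], [0, 0, 0], 40]]}}

```text
time_s: 2.77
position: [0.4695, -0.0914, 0.0696]
orientation: [[1.0, -0.001, 0.002], [-0.001, -1.0, -0.001], [0.002, 0.001, -1.0]]
wrist_force: [-1.7, -2.1, 8.0]
width: 0.497
grasp_force: 29.9
```

>>> {"api": "play_rows", "payload": {"moves": [[[0, 0, 0], [0, 0, -0.2], 40], [[0, 0, 0], [0, 0, -0.4], 40], [[0, 0, 0], [0, 0, -0.6], 40], [[0, 0, 0], [0, 0, -0.6], 40], [[0, 0, 0], [0, 0, -0.6], 40], [[0, 0, 0], [0, 0, -0.6], 40], [[0, 0, 0], [0, 0, -0.6], 40], [[0, 0, 0], [0, 0, -0.6], 40], [[0, 0, 0], [0, 0, -0.6], 40], [[0, 0, 0], [0, 0, -0.6], 40]]}}

```text
time_s: 3.6
position: [0.4686, -0.0908, 0.0863]
orientation: [[1.0, -0.001, -0.0], [-0.001, -1.0, 0.0], [-0.0, -0.0, -1.0]]
wrist_force: [0.2, 0.3, -4.1]
width: 0.5
grasp_force: 29.9
```

>>> {"api": "play_rows", "payload": {"moves": [[[0, 0, 0], [0, 0, 0], 40], [[0, 0, 0], [0, 0, 0], 40], [[0, 0, 0], [0, 0, 0], 40]]}}

```text
time_s: 3.85
position: [0.4687, -0.0908, 0.0865]
orientation: [[1.0, -0.001, -0.0], [-0.001, -1.0, 0.0], [-0.0, -0.0, -1.0]]
wrist_force: [0.3, -0.8, -3.8]
width: 0.498
grasp_force: 29.9
```

Run:
```python
from h import *
for i in range(3):
    I=viewer.snapshot("side");s=monitor.get_state();print(s['position'],s['wrist_force'],s['wrist_torque'],s['width'],s['joint_positions'].round(2))
cv2.imwrite("pics/side1.png",I[:,:,::-1])
go((.4535,.313,.13))
go((.455,-.32,.13))
```

```text
[ 0.46871564 -0.09079354  0.0864528 ] [-0.37097015 -0.6208165  -4.23537512] [0.03772254 0.04461953 0.02706202] 0.49985449993493625 [ 0.57  0.18 -0.5   2.03  0.1   0.95 -1.56]
[ 0.46873414 -0.09080648  0.08646623] [ 0.5395772   0.95374049 -3.33055611] [0.05857479 0.06616052 0.0027915 ] 0.497200032348254 [ 0.57  0.18 -0.5   2.03  0.1   0.95 -1.56]
[ 0.46869698 -0.090781    0.08644889] [ 0.25334916 -0.31264381 -4.03359112] [-0.00868621  0.0212053  -0.04488564] 0.4977733752424559 [ 0.57  0.18 -0.5   2.04  0.1   0.95 -1.56]
turn [-0.0, 0.0, -0.01] shift [-0.51, -13.46, -1.65]
turn [-0.0, 0.0, -0.01] shift [-0.45, 7.64, -1.65]
```

View pics/side1.png

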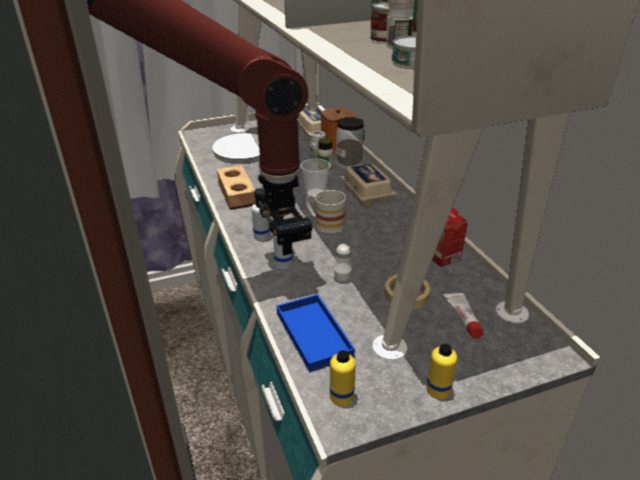

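Weighs ~4 N: full. It goes over canister 1 (base at ~0.125) towards the far sleeve.

>>> {"api": "play_rows", "payload": {"moves": [[[0, 0, 0], [0, 0, -0.8], 40], [[0, 0, 0], [0, 0, -1.6], 40], [[0, 0, 0], [0, 0, -2.4], 40], [[0, 0, 0], [0, 0, -3.2], 40], [[0, 0, 0], [0, 0, -3.6], 40], [[0, 0, 0], [0, 0, -3.6], 40]]}}

```text
time_s: 4.5
position: [0.4704, -0.091, 0.1974]
orientation: [[1.0, -0.001, 0.005], [-0.001, -1.0, -0.001], [0.005, 0.001, -1.0]]
wrist_force: [0.2, 0.3, -3.9]
width: 0.498
grasp_force: 30.0
```

>>> {"api": "play_rows", "payload": {"moves": [[[0, 0, -0.5], [0, -1, 0], 40], [[0, 0, -1], [0, -2, 0], 40], [[0, 0, -1.5], [0, -3, 0], 40], [[0, 0, -2], [0, -4, 0], 40], [[0, 0, -2.5], [0, -5, 0], 40], [[0, 0, -3], [0, -6, 0], 40], [[0, 0, -3.5], [0, -7, 0], 40], [[0, 0, -4], [0, -8, 0], 40], [[0, 0, -4], [0, -8, 0], 40], [[0, 0, -4], [0, -8, 0], 40]]}}

```text
time_s: 5.33
position: [0.468, 0.151, 0.1934]
orientation: [[0.912, 0.41, -0.002], [0.41, -0.912, 0.001], [-0.001, -0.001, -1.0]]
wrist_force: [0.1, -1.0, -4.1]
width: 0.496
grasp_force: 30.0
```

Run:
```python
from h import *
s=monitor.get_state();print(s['position'],s['wrist_force'],s['width'],s['joint_positions'].round(2))
go((.4547,.3577,.155),np.radians(30))
```

```text
[0.46798013 0.15101008 0.19337496] [ 0.05857468 -0.96167719 -4.08644731] 0.4959727800424801 [ 0.32  0.11 -0.75  1.88  0.08  1.19 -1.61]
turn [-0.01, 0.01, -0.97] shift [2.42, -6.46, 1.08]
```

>>> {"api": "play_rows", "payload": {"moves": [[[0, 0, -0.2], [0.4, -1, 0.2], 40], [[0, 0, -0.4], [0.8, -2, 0.4], 40], [[0, 0, -0.6], [1.2, -3, 0.6], 40], [[0, 0, -0.8], [1.6, -4, 0.8], 40], [[0, 0, -1], [2, -5, 1], 40], [[0, 0, -1], [2.3, -6, 1.08], 40], [[0, 0, -1], [2.42, -6.46, 1.08], 40], [[0, 0, -1], [2.42, -6.46, 1.08], 40], [[0, 0, -1], [2.42, -6.46, 1.08], 40]]}}

```text
time_s: 6.08
position: [0.4563, 0.3552, 0.1609]
orientation: [[0.866, 0.5, -0.002], [0.5, -0.866, -0.001], [-0.002, 0.0, -1.0]]
wrist_force: [0.4, -0.2, -4.0]
width: 0.491
grasp_force: 29.9
```

Run:
```python
from h import *
for n in("top","side"):
    I=viewer.snapshot(n)[:,:,::-1].copy();
    x,y=(120,180) if n=="top" else (180,100)
    cv2.imwrite(f"pics/{n}2.png",cv2.resize(I[y:y+130,x:x+130],None,fx=4,fy=4,interpolation=cv2.INTER_CUBIC))
a,b=(cv2.imread(f"pics/{n}2.png") for n in("top","side"));cv2.imwrite("pics/c2.png",cv2.resize(np.hstack([a,b]),(800,400)))
s=monitor.get_state();print(s['position'],s['wrist_force'],s['width'],s['joint_positions'].round(2))
go((.4547,.3577,.12),np.radians(30))
print(proj("side",[.4547,.3577,.045]),proj("side",[.452,.268,.045]))
```

```text
[0.45721234 0.3537812  0.16129849] [ 0.18373326 -0.24153821 -5.60137805] 0.49625667611484936 [-0.05  0.37 -0.84  1.72  0.29  1.19 -2.01]
turn [0.01, 0.01, -0.03] shift [-0.01, -0.16, 1.18]
[231.98694238 172.60312514] [238.54084765 186.19076874]
```

View pics/c2.png

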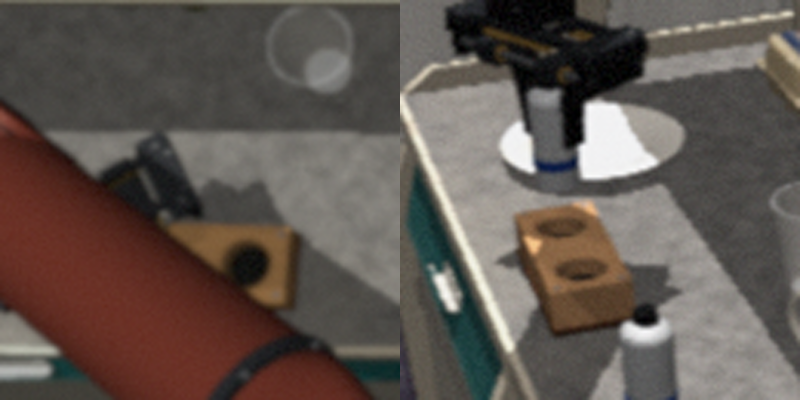

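>>> {"api": "play_rows", "payload": {"moves": [[[0, 0, 0], [0, -0.16, 0.4], 40], [[0, 0, 0], [0, -0.16, 0.8], 40], [[0, 0, 0], [0, -0.16, 0.8], 40], [[0, 0, 0], [0, -0.16, 0.8], 40], [[0, 0, 0], [0, -0.16, 0.8], 40], [[0, 0, 0], [0, -0.16, 0.8], 40]]}}

```text
time_s: 6.68
position: [0.4544, 0.36, 0.1384]
orientation: [[0.866, 0.499, 0.0], [0.499, -0.866, 0.0], [0.001, -0.0, -1.0]]
wrist_force: [0.0, -0.1, -3.6]
width: 0.498
grasp_force: 29.9
```

```bash
cat >> h.py <<'E'
def band(I,roi):
    h=cv2.cvtColor(I,cv2.COLOR_RGB2HSV); b=blobs((h[...,0]>100)&(h[...,0]<130)&(h[...,1]>110),roi); return max(b,key=lambda q:q[1][4]) if b else None
def fr():
    s=monitor.get_state();print("pos",s['position'].round(4),"F",s['wrist_force'].round(2),"w",s['width'].round(3),"j",s['joint_positions'].round(2),"t",s['time_s'])
E
python3 - <<'E'
from h import *
S=cv2.imread("pics/side0.png")[:,:,::-1]
# visible band shift: front offset cancels when compared at the same world height in bore direction
for p,uv in (((.4587,.066),(261.2,231.6)),((.469,-.091),(283.7,265.2))):
    print([ (z,(proj("side",[*p,z])-uv).round(2)) for z in (.012,.016,.02)])
I=viewer.snapshot("side"); fr(); go((.4547,.3577,.12),np.radians(30))
b=band(I,(205,120,270,180));print(b)
s=monitor.get_state();p=s['position']
for z in(.012,.016,.02): print(proj("side",[p[0],p[1],p[2]-.0697+z])-b[0])
E
```

```text
[(0.012, array([0.21, 0.23])), (0.016, array([ 0.12, -1.08])), (0.02, array([ 0.02, -2.4 ]))]
[(0.012, array([ 0.45, -0.42])), (0.016, array([ 0.38, -1.8 ])), (0.02, array([ 0.32, -3.17]))]Traceback (most recent call last):
  File "<stdin>", line 6, in <module>
  File "h.py", line 28, in fr
    s=monitor.get_state();print("pos",s['position'].round(4),"F",s['wrist_force'].round(2),"w",s['width'].round(3),"j",s['joint_positions'].round(2),"t",s['time_s'])
                                                                                               ^^^^^^^^^^^^^^^^
AttributeError: 'float' object has no attribute 'round'
```

```bash
sed -i "s/s\['width'\].round(3)/round(s['width'],3)/" h.py
python3 - <<'E'
from h import *
I=viewer.snapshot("side"); fr(); go((.4547,.3577,.12),np.radians(30))
b=band(I,(205,120,270,185));print(b)
s=monitor.get_state();p=s['position']
for z in(.012,.016,.02): print(proj("side",[p[0],p[1],p[2]-.0697+z])-b[0])
E
```

```text
pos [0.4544 0.3601 0.1385] F [ 0.46  0.5  -4.1 ] w 0.494 j [-0.07  0.39 -0.83  1.74  0.31  1.15 -2.04] t 6.7833
turn [-0.0, -0.01, -0.01] shift [-0.03, 0.07, 0.42]
(array([230. , 160.1]), [223, 158, 14, 4, 31])
[0.55903294 1.10778937]
[ 0.43167963 -0.1452849 ]
[ 0.30396742 -1.40189056]
```

>>> {"api": "play_rows", "payload": {"moves": [[[0, 0, 0], [-0.03, 0.07, 0.3], 40], [[0, 0, 0], [-0.03, 0.07, 0.6], 40], [[0, 0, 0], [-0.03, 0.07, 0.6], 40], [[0, 0, 0], [-0.03, 0.07, 0.6], 40], [[0, 0, 0], [-0.03, 0.07, 0.7], 40], [[0, 0, 0], [-0.03, 0.07, 0.75], 40], [[0, 0, 0], [-0.03, 0.07, 0.8], 40], [[0, 0, 0], [-0.03, 0.07, 0.85], 40], [[0, 0, 0], [-0.03, 0.07, 0.85], 40], [[0, 0, 0], [-0.03, 0.07, 0.85], 40]]}}

```text
time_s: 7.62
position: [0.4545, 0.3578, 0.1126]
orientation: [[0.866, 0.5, 0.0], [0.5, -0.866, 0.0], [0.0, -0.0, -1.0]]
wrist_force: [-0.7, 1.6, -4.3]
width: 0.503
grasp_force: 29.9
```

Run:
```python
from h import *
fr(); viewer.snapshot("side"); fr(); go((.4547,.3577,.1),np.radians(30))
```

```text
pos [0.4545 0.3578 0.1126] F [-0.68  1.58 -4.28] w 0.503 j [-0.08  0.42 -0.82  1.77  0.34  1.1  -2.05] t 7.6167
pos [0.4545 0.3578 0.1127] F [ 0.6   1.25 -4.18] w 0.495 j [-0.08  0.42 -0.82  1.77  0.34  1.1  -2.05] t 7.6667
turn [-0.0, -0.0, -0.01] shift [0.01, 0.01, 0.22]
```

>>> {"api": "play_rows", "payload": {"moves": [[[0, 0, 0], [0.02, -0.03, 0.05], 40], [[0, 0, 0], [0.02, -0.03, 0.1], 40], [[0, 0, 0], [0.02, -0.03, 0.15], 40], [[0, 0, 0], [0.02, -0.03, 0.2], 40], [[0, 0, 0], [0.02, -0.03, 0.2], 40], [[0, 0, 0], [0.02, -0.03, 0.2], 40]]}}

```text
time_s: 8.17
position: [0.4544, 0.3587, 0.1065]
orientation: [[0.866, 0.5, -0.0], [0.5, -0.866, -0.0], [-0.0, -0.0, -1.0]]
wrist_force: [0.1, -0.4, -5.1]
width: 0.497
grasp_force: 29.9
```

Run:
```python
from h import *
fr(); viewer.snapshot("side"); fr()
```

```text
pos [0.4544 0.3587 0.1065] F [ 0.11 -0.4  -5.13] w 0.497 j [-0.08  0.43 -0.81  1.77  0.34  1.09 -2.06] t 8.1667
pos [0.4544 0.3588 0.1066] F [ 0.92  0.22 -3.91] w 0.499 j [-0.08  0.43 -0.81  1.77  0.34  1.09 -2.06] t 8.2167
```

>>> {"api": "play_rows", "payload": {"moves": [[[0, 0, 0], [0, 0, 0.1], 40], [[0, 0, 0], [0, 0, 0.2], 40], [[0, 0, 0], [0, 0, 0.3], 40], [[0, 0, 0], [0, 0, 0.4], 40], [[0, 0, 0], [0, 0, 0.5], 40], [[0, 0, 0], [0, 0, 0.5], 40], [[0, 0, 0], [0, 0, 0.5], 40]]}}

```text
time_s: 8.8
position: [0.4546, 0.3589, 0.092]
orientation: [[0.866, 0.499, 0.0], [0.499, -0.866, -0.0], [0.0, 0.0, -1.0]]
wrist_force: [-0.8, -2.3, 3.8]
width: 0.496
grasp_force: 30.0
```

>>> {"api": "play_rows", "payload": {"moves": [[[0, 0, 0], [0, 0, 0.05], 40], [[0, 0, 0], [0, 0, 0.1], 40], [[0, 0, 0], [0, 0, 0.15], 40], [[0, 0, 0], [0, 0, 0.2], 40], [[0, 0, 0], [0, 0, 0.2], 40], [[0, 0, 0], [0, 0, 0.2], 40]]}}

```text
time_s: 9.3
position: [0.4546, 0.3588, 0.0861]
orientation: [[0.866, 0.499, 0.001], [0.499, -0.866, 0.0], [0.0, 0.0, -1.0]]
wrist_force: [-2.0, -1.6, 6.0]
width: 0.495
grasp_force: 30.0
```

>>> {"api": "play_rows", "payload": {"moves": [[[0, 0, 0], [0, 0, 0.05], 40], [[0, 0, 0], [0, 0, 0.1], 40], [[0, 0, 0], [0, 0, 0.12], 40], [[0, 0, 0], [0, 0, 0.12], 40], [[0, 0, 0], [0, 0, 0.12], 40]]}}

```text
time_s: 9.72
position: [0.4546, 0.3588, 0.0825]
orientation: [[0.866, 0.499, 0.001], [0.499, -0.866, 0.0], [0.0, 0.0, -1.0]]
wrist_force: [-2.1, -2.7, 5.7]
width: 0.498
grasp_force: 30.0
```

>>> {"api": "play_rows", "payload": {"moves": [[[0, 0, 0], [0, 0, 0.04], 40], [[0, 0, 0], [0, 0, 0.07], 40], [[0, 0, 0], [0, 0, 0.07], 40], [[0, 0, 0], [0, 0, 0.07], 40]]}}

```text
time_s: 10.05
position: [0.4547, 0.3589, 0.0807]
orientation: [[0.866, 0.499, 0.001], [0.499, -0.866, 0.0], [0.001, 0.0, -1.0]]
wrist_force: [-1.7, -3.7, 8.3]
width: 0.5
grasp_force: 30.0
```

>>> {"api": "play_rows", "payload": {"moves": [[[0, 0, 0], [0, 0, 0.03], 40], [[0, 0, 0], [0, 0, 0.06], 40], [[0, 0, 0], [0, 0, 0.06], 40], [[0, 0, 0], [0, 0, 0.06], 40]]}}

```text
time_s: 10.38
position: [0.4548, 0.359, 0.0793]
orientation: [[0.866, 0.499, 0.001], [0.499, -0.866, 0.0], [0.001, 0.001, -1.0]]
wrist_force: [-2.9, -5.0, 12.8]
width: 0.494
grasp_force: 30.0
```

>>> {"api": "play_rows", "payload": {"moves": [[[0, 0, 0], [0, 0, -0.07], 40], [[0, 0, 0], [0, 0, -0.14], 40], [[0, 0, 0], [0, 0, -0.14], 40], [[0, 0, 0], [0, 0, -0.14], 62], [[0, 0, 0], [0, 0, -0.14], 62], [[0, 0, 0], [0, 0, -0.14], 62], [[0, 0, 0], [0, 0, -0.14], 62], [[0, 0, 0], [0, 0, -0.14], 62]]}}

```text
time_s: 11.05
position: [0.4544, 0.3588, 0.0821]
orientation: [[0.866, 0.5, -0.0], [0.5, -0.866, 0.0], [-0.0, -0.0, -1.0]]
wrist_force: [-0.5, 0.1, 0.4]
width: 0.696
grasp_force: 0.0
```

>>> {"api": "play_rows", "payload": {"moves": [[[0, 0, 0], [0, 0, -1], 62], [[0, 0, 0], [0, 0, -2], 62], [[0, 0, 0], [0, 0, -3], 62], [[0, 0, 0], [0, 0, -4], 62], [[0, 0, 0], [0, 0, -4], 62], [[0, 0, 0], [0, 0, -4], 62]]}}

```text
time_s: 11.55
position: [0.4552, 0.3595, 0.204]
orientation: [[0.866, 0.499, 0.003], [0.499, -0.866, 0.002], [0.004, -0.0, -1.0]]
wrist_force: [0.6, -0.4, -0.7]
width: 0.712
grasp_force: 0.0
```

Run:
```python
from h import *
I=viewer.snapshot("side"); fr(); 
cv2.imwrite("pics/side3.png",cv2.resize(I[130:280,180:330,::-1],None,fx=4,fy=4,interpolation=cv2.INTER_CUBIC))
go((.4587,.066,.20),np.radians(15))
```

```text
pos [0.4546 0.3588 0.2024] F [-0.09 -0.32 -0.74] w 0.712 j [-0.04  0.33 -0.85  1.67  0.26  1.26 -1.99] t 11.6
turn [0.0, -0.01, 2.49] shift [-4.75, 8.52, -0.12]
```

View pics/side3.png

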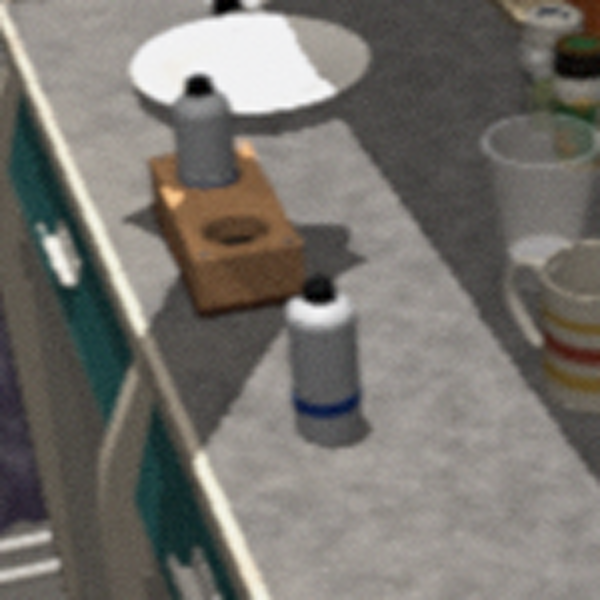

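The first canister sits upright in sleeve a at crop (205,130), pressed home. Next, canister 1.

>>> {"api": "play_rows", "payload": {"moves": [[[0, 0, 2.5], [-4.75, 8.52, -0.1], 70], [[0, 0, 2.5], [-4.75, 8.52, -0.1], 70], [[0, 0, 2.5], [-4.75, 8.52, -0.1], 70], [[0, 0, 2.5], [-4.75, 8.52, -0.1], 70], [[0, 0, 2.5], [-4.75, 8.52, -0.1], 70], [[0, 0, 2.5], [-4.75, 8.52, -0.1], 70], [[0, 0, 2.5], [-4.75, 8.52, -0.1], 70], [[0, 0, 2.5], [-4.75, 8.52, -0.1], 70], [[0, 0, 2.5], [-4.75, 8.52, -0.1], 70], [[0, 0, 2.5], [-4.75, 8.52, -0.1], 70]]}}

```text
time_s: 12.43
position: [0.4581, 0.0663, 0.2043]
orientation: [[0.966, 0.258, -0.002], [0.258, -0.966, 0.0], [-0.001, -0.001, -1.0]]
wrist_force: [-0.1, -0.2, 0.5]
width: 0.804
grasp_force: 0.0
```

>>> {"api": "play_rows", "payload": {"moves": [[[0, 0, 0], [0, 0, 0], 70], [[0, 0, 0], [0, 0, 0], 70], [[0, 0, 0], [0, 0, 0], 70]]}}

```text
time_s: 12.68
position: [0.4585, 0.0674, 0.205]
orientation: [[0.965, 0.26, -0.0], [0.26, -0.965, 0.0], [-0.0, -0.001, -1.0]]
wrist_force: [-0.4, -0.1, 0.6]
width: 0.805
grasp_force: 0.0
```

Run:
```python
from h import *
fr(); go((.4587,.066,.0635),np.radians(15))
```

```text
pos [0.4585 0.0674 0.205 ] F [-0.36 -0.07  0.58] w 0.805 j [ 0.42  0.02 -0.65  1.93  0.01  1.2  -1.55] t 12.6833
turn [-0.0, 0.0, 0.02] shift [-0.0, 0.05, 4.52]
```

>>> {"api": "play_rows", "payload": {"moves": [[[0, 0, 0], [0, 0.05, 1.2], 70], [[0, 0, 0], [0, 0.05, 2.4], 70], [[0, 0, 0], [0, 0.05, 3.6], 70], [[0, 0, 0], [0, 0.05, 4.5], 70], [[0, 0, 0], [0, 0.05, 4.5], 70], [[0, 0, 0], [0, 0.05, 4.5], 40], [[0, 0, 0], [0, 0.05, 4.5], 40], [[0, 0, 0], [0, 0.05, 4.5], 40], [[0, 0, 0], [0, 0.05, 4.5], 40], [[0, 0, 0], [0, 0.05, 4.5], 40]]}}

```text
time_s: 13.52
position: [0.46, 0.0648, 0.0716]
orientation: [[0.966, 0.258, 0.002], [0.258, -0.966, -0.0], [0.002, 0.001, -1.0]]
wrist_force: [-0.2, 0.9, 1.8]
width: 0.52
grasp_force: 0.9
```

>>> {"api": "play_rows", "payload": {"moves": [[[0, 0, 0], [0, 0, 0], 40], [[0, 0, 0], [0, 0, 0], 40], [[0, 0, 0], [0, 0, 0], 40], [[0, 0, 0], [0, 0, 0], 40]]}}

```text
time_s: 13.85
position: [0.4599, 0.065, 0.0714]
orientation: [[0.966, 0.258, 0.002], [0.258, -0.966, 0.0], [0.002, 0.0, -1.0]]
wrist_force: [-1.1, 1.0, 7.3]
width: 0.497
grasp_force: 30.0
```

>>> {"api": "play_rows", "payload": {"moves": [[[0, 0, 0], [0, 0, -0.2], 40], [[0, 0, 0], [0, 0, -0.4], 40], [[0, 0, 0], [0, 0, -0.6], 40], [[0, 0, 0], [0, 0, -0.6], 40], [[0, 0, 0], [0, 0, -0.6], 40], [[0, 0, 0], [0, 0, -0.6], 40], [[0, 0, 0], [0, 0, -0.6], 40], [[0, 0, 0], [0, 0, -0.6], 40], [[0, 0, 0], [0, 0, -0.6], 40]]}}

```text
time_s: 14.6
position: [0.4589, 0.0647, 0.0881]
orientation: [[0.966, 0.258, -0.0], [0.258, -0.966, 0.0], [-0.0, -0.0, -1.0]]
wrist_force: [-0.4, 0.2, -1.7]
width: 0.493
grasp_force: 29.9
```

Run:
```python
from h import *
for i in range(4): viewer.snapshot("side");fr()
go((.452,.269,.15),np.radians(27)); go((.4525,-.275,.15),0)
```

```text
pos [0.4589 0.0647 0.0881] F [ 0.47  0.32 -1.8 ] w 0.495 j [ 0.38  0.17 -0.66  2.06  0.12  0.96 -1.65] t 14.65
pos [0.459  0.0647 0.0881] F [ 0.32  0.32 -0.79] w 0.497 j [ 0.38  0.17 -0.66  2.06  0.12  0.96 -1.65] t 14.7
pos [0.459  0.0647 0.0882] F [-0.05 -0.61 -1.7 ] w 0.496 j [ 0.38  0.17 -0.66  2.06  0.12  0.96 -1.65] t 14.75
pos [0.459  0.0647 0.0882] F [ 0.43 -0.12 -1.79] w 0.496 j [ 0.38  0.17 -0.66  2.06  0.12  0.96 -1.65] t 14.8
turn [-0.0, 0.0, -2.01] shift [1.53, -6.64, -2.26]
turn [-0.0, 0.0, 2.49] shift [-3.13, 10.88, -2.26]
```

~1.6 N: spent, so it goes to the tray.

>>> {"api": "play_rows", "payload": {"moves": [[[0, 0, 0], [0, 0, -0.8], 40], [[0, 0, 0], [0, 0, -1.4], 40], [[0, 0, 0.3], [-0.3, 1, -1.4], 40], [[0, 0, 0.6], [-0.6, 2, -1.4], 40], [[0, 0, 0.9], [-0.9, 3, -1.4], 40], [[0, 0, 1.2], [-1.2, 4, -1.4], 40], [[0, 0, 1.5], [-1.5, 5, -1.4], 40], [[0, 0, 1.8], [-1.8, 6, -1.4], 40], [[0, 0, 2.1], [-2, 7, -1.4], 40], [[0, 0, 2.5], [-2.3, 8, -1.4], 40]]}}

```text
time_s: 15.63
position: [0.4544, -0.1864, 0.1304]
orientation: [[1.0, -0.002, 0.0], [-0.002, -1.0, -0.0], [0.0, 0.0, -1.0]]
wrist_force: [1.1, -0.6, -1.3]
width: 0.496
grasp_force: 29.9
```

Run:
```python
from h import *
fr(); go((.4555,-.312,.12),0)
```

```text
pos [ 0.4544 -0.1864  0.1304] F [ 1.14 -0.57 -1.26] w 0.496 j [ 0.69  0.14 -0.42  1.97  0.06  1.05 -1.33] t 15.6333
turn [0.0, -0.0, -0.02] shift [0.04, 4.19, 0.15]
```

>>> {"api": "play_rows", "payload": {"moves": [[[0, 0, 0], [0, 1, 0], 40], [[0, 0, 0], [0, 2, 0], 40], [[0, 0, 0], [0, 3, 0], 40], [[0, 0, 0], [0, 4, 0], 40], [[0, 0, 0], [0, 4.2, 0], 40], [[0, 0, 0], [0, 4.2, 0.5], 40], [[0, 0, 0], [0, 4.2, 1], 40], [[0, 0, 0], [0, 4.2, 1.4], 40], [[0, 0, 0], [0, 4.2, 1.55], 40], [[0, 0, 0], [0, 4.2, 1.55], 40]]}}

```text
time_s: 16.47
position: [0.4536, -0.3102, 0.0825]
orientation: [[1.0, -0.0, -0.002], [-0.0, -1.0, 0.002], [-0.002, -0.002, -1.0]]
wrist_force: [0.6, -0.5, -1.8]
width: 0.493
grasp_force: 29.9
```

>>> {"api": "play_rows", "payload": {"moves": [[[0, 0, 0], [0, 0, 0.07], 40], [[0, 0, 0], [0, 0, 0.14], 40], [[0, 0, 0], [0, 0, 0.14], 40], [[0, 0, 0], [0, 0, 0.14], 40]]}}

```text
time_s: 16.8
position: [0.4545, -0.3111, 0.08]
orientation: [[1.0, -0.001, 0.001], [-0.001, -1.0, -0.0], [0.001, 0.0, -1.0]]
wrist_force: [0.4, 0.4, -2.7]
width: 0.498
grasp_force: 29.9
```

Run:
```python
from h import *
viewer.snapshot("side");fr()
```

```text
pos [ 0.4545 -0.3111  0.08  ] F [ 0.24 -0.31 -1.14] w 0.494 j [ 0.8   0.31 -0.32  1.88  0.12  0.97 -1.15] t 16.85
```

>>> {"api": "play_rows", "payload": {"moves": [[[0, 0, 0], [0, 0, 0.05], 40], [[0, 0, 0], [0, 0, 0.1], 40], [[0, 0, 0], [0, 0, 0.14], 40], [[0, 0, 0], [0, 0, 0.14], 40], [[0, 0, 0], [0, 0, 0.14], 40]]}}

```text
time_s: 17.27
position: [0.4545, -0.311, 0.0755]
orientation: [[1.0, -0.001, 0.0], [-0.001, -1.0, -0.0], [0.0, 0.0, -1.0]]
wrist_force: [0.6, -0.1, 0.4]
width: 0.499
grasp_force: 29.9
```

>>> {"api": "play_rows", "payload": {"moves": [[[0, 0, 0], [0, 0, 0.02], 40], [[0, 0, 0], [0, 0, 0.02], 40], [[0, 0, 0], [0, 0, 0.02], 40]]}}

```text
time_s: 17.52
position: [0.4546, -0.311, 0.0754]
orientation: [[1.0, -0.0, 0.001], [-0.0, -1.0, -0.0], [0.001, 0.0, -1.0]]
wrist_force: [-1.1, 2.8, 6.4]
width: 0.496
grasp_force: 30.0
```

On the floor (Fz up). Release and withdraw.

>>> {"api": "play_rows", "payload": {"moves": [[[0, 0, 0], [0, 0, 0], 64], [[0, 0, 0], [0, 0, 0], 64], [[0, 0, 0], [0, 0, 0], 64], [[0, 0, 0], [0, 0, 0], 64], [[0, 0, 0], [0, 0, 0], 64], [[0, 0, 0], [0, 0, 0], 64]]}}

```text
time_s: 18.02
position: [0.4543, -0.311, 0.0747]
orientation: [[1.0, -0.001, -0.0], [-0.001, -1.0, 0.0], [-0.0, -0.0, -1.0]]
wrist_force: [-0.5, 0.1, -0.6]
width: 0.723
grasp_force: 0.0
```

>>> {"api": "play_rows", "payload": {"moves": [[[0, 0, 0], [0, 0, -1], 64], [[0, 0, 0], [0, 0, -2], 64], [[0, 0, 0], [0, 0, -3], 64], [[0, 0, 0], [0, 0, -4], 64], [[0, 0, 0], [0, 0, -4.5], 64], [[0, 0, 0], [0, 0, -4.5], 64], [[0, 0, 0], [0, 0, -4.5], 64], [[0, 0, 0], [0, 0, -4.5], 64]]}}

```text
time_s: 18.68
position: [0.4538, -0.3107, 0.2087]
orientation: [[1.0, -0.001, -0.001], [-0.001, -1.0, 0.001], [-0.001, -0.001, -1.0]]
wrist_force: [0.2, 1.3, -0.1]
width: 0.735
grasp_force: 0.0
```

Run:
```python
from h import *
I=viewer.snapshot("side"); fr(); 
cv2.imwrite("pics/side4.png",I[:,:,::-1])
# canister a: cap in side view, for height above the stop
m=I.max(2)
for c,s in blobs(m<50,(215,140,245,170),8): print(c,s,[(z,proj("side",[.4546,.3588,z]).round(1)) for z in (.106+.010,.106+.015,.106+.020)])
```

```text
pos [ 0.4536 -0.3107  0.2084] F [-0.25  0.55 -0.27] w 0.732 j [ 0.82  0.18 -0.33  1.75  0.06  1.23 -1.1 ] t 18.7333
[229.1 151.4] [227, 150, 5, 4, 17] [(0.11599999999999999, array([229.6, 150.2])), (0.121, array([229.4, 148.6])), (0.126, array([229.3, 147. ]))]
```

View pics/side4.png

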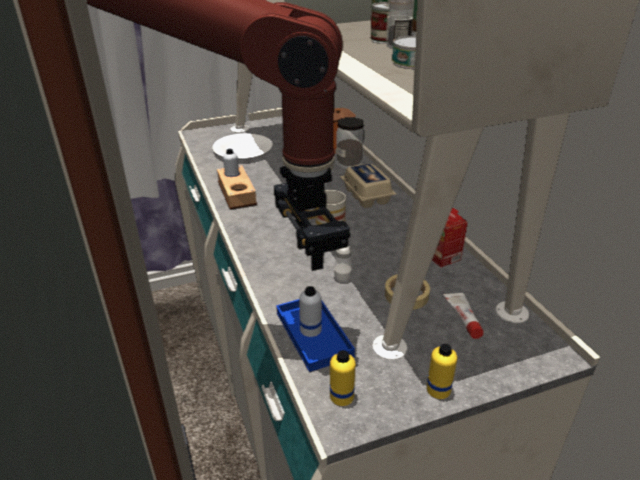

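The picture shows one canister upright in the holder (230,163) and one upright in the tray (311,312), with the bystanders unmoved. The force slope and heights put the seat at its stop, so I'm handing in.

```bash
python3 -c "
from cell import manip
print(manip.job_done())"
```

```text
the job is handed in; nothing more can be done
None
```

I handed the job in at about 19 s: canister_1 and canister_2 look alike, so by start position, the full right-hand one (about 4 N) is pressed home in the holder's far sleeve (a) and the spent left-hand one (about 1.6 N) stands upright in the blue tray; the bystanders look unmoved, and no verdict came back.

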